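Open the stuck sample jar and drop in a desiccant canister

TASK

The blue lid of the amber jar in the slanted stand is stuck: break it loose with a hard anticlockwise twist, turn it until it comes free, lift it off and lay it flat, top up, in the steel tray. Then put the orange desiccant canister right inside the open jar, and leave everything else on the bench standing where it is.

Things in the scene. Friction and masses are not known exactly. Their poses are not given: they have to be found in the camera images.
- jar: Amber jar clamped in a white stand fixed to the bench, leaning 30 degrees with its mouth towards the robot's side. Origin: centre of its underside; z runs up along its axis, so its attitude gives the lean. Body 72 mm across, 66 mm tall, then a shoulder to a neck 48 mm across, rim at 116 mm. The stand (150 x 100 mm) stays below the shoulder: nothing is beside the lid.
- jar_mouth (a point): Centre of the rim of the jar's mouth, same axes as the jar. The mouth is 40 mm across inside; the jar is 112 mm deep and 66 mm across inside.
- lid_seat (a point): Point on the jar's axis where the closed lid's lower edge lies, 94 mm up from the jar's underside, same axes. The lid opens anticlockwise seen from its top. The first 20 degrees are stuck: about 0.8 N m (grip with 50 N or more); then it turns freely. Lugs hold it down until it has turned 58 degrees; turned 60 to 95 degrees it lifts straight off along the axis, clear of the neck after 25 mm.
- lid: Loose blue plastic lid with a white disc on top: 12-sided, 62 mm across its flats (one pair faces along the lid's x, the others every 30 degrees; 64 mm over the corners), 26 mm tall, 45 g, hollow below with a 4 mm top. Origin: centre of its lower edge; z out through its top. It starts closed on the jar, its x along the jar's x.
- tray: Shallow steel tray, fixed, 156 mm along its x and 216 mm along its y, lip 12 mm high, walls and floor 3 mm thick. Origin: centre of its underside. A spatula lies in it along x, at about 74 mm towards +y; the rest is free.
- canister: Orange plastic cylinder, loose, 24 mm across, 56 mm tall, 30 g, standing upright among the bottles. Origin: centre of its underside.
- spatula: Spatula 130 mm long lying in the tray along its own x. Leave it.
- tall_bottle: White bottle, 50 mm across, 150 mm tall, loose. Origin: centre of its underside. Leave it.
- amber_bottle: Amber bottle, 46 mm across, 120 mm tall, loose. Origin: centre of its underside. Leave it.
- beaker: Glass beaker, 62 mm across, 82 mm tall, loose. Origin: centre of its underside. Leave it.
- small_jar: Small glass jar with a white lid, 50 mm across, 65 mm tall, loose. Origin: centre of its underside. Leave it.
- timer: White bench timer, 50 x 70 mm, 22 mm tall, loose. Origin: centre of its underside. Leave it.
- canister_mid (a point): Middle of the canister, on its axis 28 mm above its underside.
- wash_bottle: White wash bottle with a red cap behind the jar and tray, 60 mm across, 160 mm tall, loose. Origin: centre of its underside. Leave it.
Mind the look-alikes: they are no part of the job. There is more than one size of the canister; the one meant has the size given above.

How it is judged:
On the way, in this order (a step that is already met when the one before it is completed fails the run):
1. the lid has been wrenched past its catch and turned by more than 0.6 rad while still on the jar (angle between the x axis of lid and the x axis of jar, either way round above 0.6 rad and distance between lid and lid_seat below 0.012 m).
2. the lid lies flat, top up, on the floor of the tray, let go (z of lid in the frame of tray between -0.005 and 0.008 m and x of lid in the frame of tray between -0.06 and 0.06 m and y of lid in the frame of tray between -0.09 and 0.09 m and angle between lid's own z axis and vertical below 0.12 rad and contact force between lid and the fingers below 0.2 N), for 0.2 s.
At the end, for the whole second after the job is handed in: The lid lies flat (within 7 degrees), top up, on the tray's floor, and the canister is at rest wholly inside the jar (its middle under 70 mm up along the jar's axis from the underside) (z of lid in the frame of tray between -0.005 and 0.008 m and x of lid in the frame of tray between -0.06 and 0.06 m and y of lid in the frame of tray between -0.09 and 0.09 m and angle between lid's own z axis and vertical below 0.12 rad and linear speed of each of lid, canister below 0.03 m/s and z of canister_mid in the frame of jar between 0 and 0.07 m and x of canister_mid in the frame of jar between -0.036 and 0.036 m and y of canister_mid in the frame of jar between -0.036 and 0.036 m); the robot touches nothing.
It fails at once if something else on the bench was shifted by more than 30 mm or knocked over (distance of any of tall_bottle, amber_bottle, beaker, small_jar, timer, spatula, wash_bottle from where it was at the start of the episode above 0.03 m or angle between any of tall_bottle, amber_bottle, beaker, small_jar, wash_bottle's own z axis and vertical above 0.6 rad).
It also fails if it takes over 58 s, if anything falls off the work surface, if the arm or the gripper's body presses on something with over 40 N, if the wrist force passes 120 N, or if a joint passes its speed limit or range.

ROBOT

A 6-joint arm with a two-finger parallel gripper is mounted at the origin on the work surface. World frame = base frame: x ahead of the robot, y to its left, z up, the work surface at z = 0. Lengths are in m, angles in rad, forces in N, time in s.
With the tool pointing down it reaches from about 0.425 to 0.95 m from the base axis. Payload 3.5 kg.
Tool frame: the origin (TCP) lies at the very end of the fingers, on their centre line; the grasp point (between the pads) lies 19 mm behind it; z points along the fingers, y is the direction in which the jaws open and shut (so a half turn about z gives the same grasp; the last joint's range is limited). The gripper opens to 85 mm and grips with 20 to 120 N. Pads are 22 mm wide; open, the fingers measure 114 mm over their backs; the gripper's body (76 mm by 85 mm) begins 54 mm behind the grasp point. The pads swing forward as they close: fully open they stand 13 mm farther back than shut.
Start: joints at [1.164, 0.286, 1.577, -0, 1.279, -0.15], TCP at [0.171, 0.653, 0.231] pointing down, gripper open.
Joint ranges: [-2.77, 2.77], [-0.9, 2.22], [0.21, 2.48], [-1.53, 4.67], [0.24, 2.81], [-2.84, 2.84]. Speed limits (rad/s): [2.79, 2.79, 3.14, 3.14, 3.14, 3.14].

INTERFACE

Orientations are given as a unit quaternion [x, y, z, w].
In Python, from plant import ctrl, eyes, ticket gives the robot as it stands.
- The arm moves only by the tool send_rows, never from a script. Its arguments are lists of equal length, an entry for each row: "translation": the shift along the tool's x, y, z in units of 30 mm (1.0 is 30 mm), a list of three; "rotation": the turn, a rotation vector about the tool's x, y, z in units of 5 degrees (1.0 is 5 degrees), a list of three; "grip": the finger opening in mm, from 0 to 85.4. A call has 1 to 5 rows; each row shifts and turns the commanded pose from where the row before left it, along the tool's axes as they then stand; what a row does not reach is not made up. A row lasts 1/8 s, in which the tool goes at most 62.5 mm and 10.7 degrees, less where a joint would pass 70% of its speed; a pose out of reach is approached as far as the arm can. A call is refused whole if a number of a shift passes 1 or a number of a turn 1, either way. A call with a gripper value outside its range is refused whole. The fingers move at their own pace and stop on an object; "squeeze" is the grip in N (left out, the last holds). Time passes only in rows, so rows that do not move let the fingers close. It gives the time, the measured TCP pose, the force and the opening at its end, in the units of the state.
- ctrl.get_state(): the state, without advancing time (a new reading comes with each control period).
- eyes.read_camera(name): name is "side" or "top" or "wrist"; returns a dict with "image" (384x512x3 uint8, blue, green, red), "mtx" (3x3 intrinsics, pixels), "xyz" and "orientation" of the camera in the world; the wrist camera has in their place "hand_eye" (4x4, takes a point from camera to tool coordinates, whose origin is the TCP and whose axes are the flange's). Camera axes: x right, y down, z forward; pixel columns grow to the right and rows downward; lengths in m; the calibration is good to about 2 mm. A picture is of the moment at which its call begins: read the wrist's pose just before it. There is no depth.
- ticket.sign_off(): hands the job in, once; it reports no verdict.
The state is a dict: "time": time; "qpos": joint angles; "dq": joint speeds; "joint_efforts": joint torques, N m; "eef_pos": TCP position; "tcp_rot": TCP orientation; "contact_force": force on the tool from outside, world axes, zero at the start; "wrist_torque": the same for the moment, N m; "opening": opening from 0.0 (shut) to 1.0 (fully open).
Only numpy, scipy, OpenCV 4.12 (cv2) and the standard library are available. Lean on these libraries where they do the work, as an engineer would, in place of code of your own. Each camera call takes 0.05 s, during which the arm holds its last target. There are 200 camera calls.

## Working session

There is one attempt and no reset: what is moved stays moved. The work goes in short steps, Python scripts to look and compute and a tool call to move; the robot and the scene stay as the last step left them, time stands still between calls to the robot, and variables do not carry over. Pictures are saved under pics/ and viewed, about 8 in all and at most 12, crops included, and the job is handed in when it is done.

Besides the shell and the picture viewer there is one more tool, called after "Emit:" by a JSON object that holds its "name" and its "arguments", one argument or row to a line. send_rows: Moves the arm, as the interface text tells. Its arguments: {"type":"object","properties":{"translation":{"type":"array"},"rotation":{"type":"array"},"grip":{"type":"array"},"squeeze":{"type":"number"}},"required":["translation","rotation","grip"]}

```bash
ls; mkdir -p pics; cat > h.py <<'E'
import numpy as np, cv2, json
from scipy.spatial.transform import Rotation as R
from plant import ctrl, eyes, ticket
def grab(n):
    s=ctrl.get_state(); c=eyes.read_camera(n); K=np.array(c["mtx"])
    if n=="wrist":
        T=np.eye(4);T[:3,:3]=R.from_quat(s["tcp_rot"]).as_matrix();T[:3,3]=s["eef_pos"];T=T@np.array(c["hand_eye"])
    else:
        T=np.eye(4);o=np.array(c["orientation"]);T[:3,:3]=R.from_quat(o).as_matrix() if o.size==4 else o;T[:3,3]=c["xyz"]
    return c["image"],K,T
def proj(K,T,p):
    q=(np.atleast_2d(p)-T[:3,3])@T[:3,:3]; q=q@K.T; return q[:,:2]/q[:,2:]
def onz(K,T,uv,z):
    d=T[:3,:3]@np.linalg.solve(K,[*uv,1]); return T[:3,3]+d*(z-T[2,3])/d[2]
def tri(views):
    A=np.zeros((3,3));b=np.zeros(3)
    for K,T,uv in views:
        d=T[:3,:3]@np.linalg.solve(K,[*uv,1]);d/=np.linalg.norm(d);P=np.eye(3)-np.outer(d,d);A+=P;b+=P@T[:3,3]
    return np.linalg.solve(A,b)
E
python3 - <<'E'
from h import *
ims=[]
for n in("top","side","wrist"):
    im,K,T=grab(n);cv2.imwrite(f"pics/{n}0.png",im);np.savez(f"pics/{n}0.npz",K=K,T=T)
    print(n,K.round(1).tolist(),T.round(3).tolist())
print(ctrl.get_state())
E
```

```text
pics
top [[396.0, 0.0, 257.1], [0.0, 396.0, 190.8], [0.0, 0.0, 1.0]] [[-0.004, -0.998, 0.069, 0.464], [-1.0, 0.005, 0.002, 0.079], [-0.003, -0.069, -0.998, 1.264], [0.0, 0.0, 0.0, 1.0]]
side [[390.7, 0.0, 258.7], [0.0, 390.7, 189.6], [0.0, 0.0, 1.0]] [[0.707, -0.418, 0.571, -0.028], [-0.707, -0.411, 0.575, -0.476], [-0.006, -0.81, -0.586, 0.664], [0.0, 0.0, 0.0, 1.0]]
wrist [[296.5, 0.0, 259.1], [0.0, 296.5, 191.2], [0.0, 0.0, 1.0]] [[0.254, 0.934, 0.251, 0.107], [0.967, -0.244, -0.068, 0.67], [-0.003, 0.26, -0.966, 0.373], [0.0, 0.0, 0.0, 1.0]]
{'time': 0.15, 'qpos': array([ 1.16399629e+00,  2.87025425e-01,  1.57786642e+00, -4.67986627e-08,
        1.27861486e+00, -1.50011108e-01]), 'dq': array([-0.00201916, -0.00248986, -0.00319202,  0.00078122, -0.00262382,
        0.00022596]), 'joint_efforts': array([ 1.24334958e-03, -4.06604040e+01, -2.93141448e+01, -1.23789741e-04,
        3.91493682e-03,  1.07892438e-05]), 'eef_pos': array([0.17120219, 0.65238455, 0.23020884]), 'tcp_rot': array([ 1.28041925e-01,  9.91768294e-01, -9.20182536e-04, -2.62991419e-04]), 'contact_force': array([-0.20748117,  0.04948359, -0.91871864]), 'wrist_torque': array([-0.01330728,  0.0184608 , -0.02628825]), 'opening': 1.0024867003469358}
```

```bash
python3 -c "
import cv2
for n in('top','side'):
    im=cv2.imread(f'pics/{n}0.png');cv2.imwrite(f'pics/{n}0b.png',cv2.resize(im,(800,600),interpolation=cv2.INTER_CUBIC))"
```

```text
(no output)
```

View pics/top0b.png

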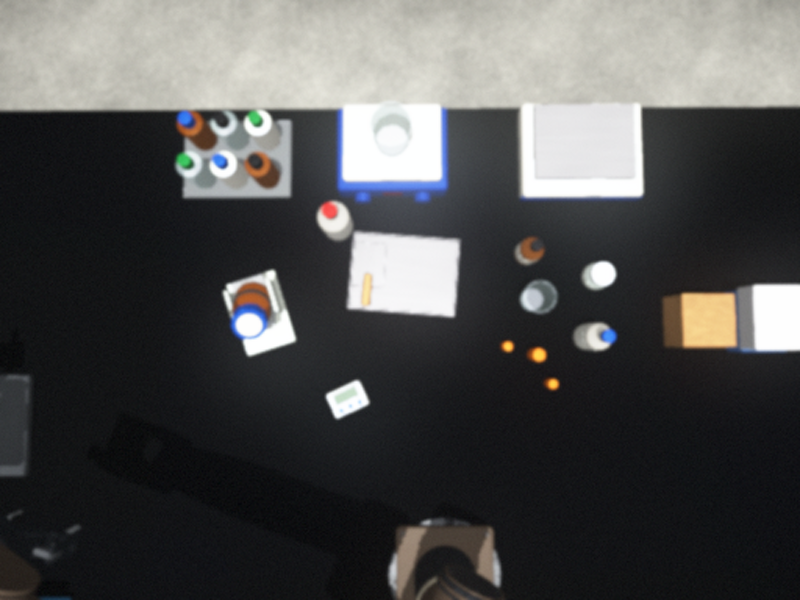

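View pics/side0b.png

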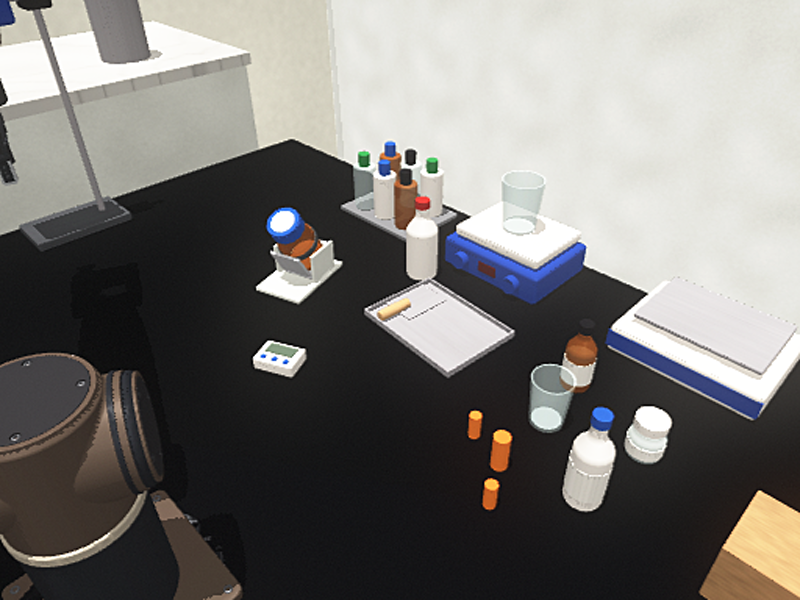

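Top view (800x600 px): lid at (250,322), tray (405,275), timer (347,399), wash bottle (333,218), beaker (538,297). The orange canisters are at top (507,346), (538,355) and (553,384), which match side (475,425), (501,450) and (490,494). The middle one looks largest, so next I measure their sizes and fit the lid.

```bash
cat > fit.py <<'E'
from h import *
from scipy.optimize import minimize
V={}
for n in("top","side"):
    z=np.load(f"pics/{n}0.npz");V[n]=(cv2.imread(f"pics/{n}0.png"),z["K"],z["T"])
S=1.5625
def hullmask(pts,off,sz,f=8):
    m=np.zeros((sz*f,sz*f),np.uint8);h=cv2.convexHull(((pts-off+.5)*f).astype(np.float32))
    cv2.fillConvexPoly(m,h.astype(np.int32),255);return cv2.resize(m,(sz,sz),interpolation=cv2.INTER_AREA)/255.
def cyl(p,ax,r,h0,h1):
    a=np.array(ax);u=np.cross(a,[0.3,1,0.2]);u/=np.linalg.norm(u);v=np.cross(a,u);t=np.linspace(0,2*np.pi,40)[:,None]
    c=r*(np.cos(t)*u+np.sin(t)*v);return np.vstack([p+c+a*h0,p+c+a*h1])
# canisters
def orange(n,uv,sz=40):
    im=V[n][0];off=np.round(np.array(uv)/S-sz/2).astype(int);c=im[off[1]:off[1]+sz,off[0]:off[0]+sz].astype(float)
    w=np.clip((c[...,2]-c[...,0]-15)/90,0,1)
    hard=(w>.35).astype(np.uint8);_,l,st,ce=cv2.connectedComponentsWithStats(hard)
    k=l[sz//2-4:sz//2+5,sz//2-4:sz//2+5];k=np.bincount(k[k>0]).argmax()
    m=cv2.dilate((l==k).astype(np.uint8),np.ones((3,3)));return off,w*m,sz
if __name__=="__main__":
    for t,s in(((507,346),(475,425)),((538,355),(501,450)),((553,384),(490,494))):
        D={"top":orange("top",t),"side":orange("side",s)}
        def cost(q):
            e=0
            for n,(off,m,sz) in D.items():
                _,K,T=V[n];g=hullmask(proj(K,T,cyl(np.array([q[0],q[1],0]),[0,0,1],q[2],0,q[3])),off,sz);e+=((g-m)**2).sum()/m.sum()
            return e
        p=onz(V["top"][1],V["top"][2],np.array(t)/S,.04)
        r=minimize(cost,[p[0],p[1],.012,.05],method="Nelder-Mead",options=dict(initial_simplex=np.array([[p[0],p[1],.012,.05]]+[[p[0]+a,p[1]+b,.012+c,.05+d] for a,b,c,d in((.01,0,0,0),(0,.01,0,0),(0,0,.004,0),(0,0,0,.015))])))
        print("can",t,r.x.round(4),"cost",round(r.fun,3))
    # lid
    D={}
    for n,uv in(("top",(250,322)),("side",(285,225))):
        sz=50;im=V[n][0];off=np.round(np.array(uv)/S-sz/2).astype(int);c=im[off[1]:off[1]+sz,off[0]:off[0]+sz]
        hsv=cv2.cvtColor(c,cv2.COLOR_BGR2HSV);b=cv2.inRange(hsv,(100,110,60),(130,255,255));_,l,st,_=cv2.connectedComponentsWithStats(b);k=1+st[1:,4].argmax()
        pts=cv2.findNonZero((l==k).astype(np.uint8))[:,0].astype(float);m=np.zeros((sz,sz),np.uint8);cv2.fillConvexPoly(m,cv2.convexHull(pts.astype(np.int32)),1)
        w=((c.min(2)>150)&(m>0)).astype(np.uint8);D[n]=(off,m.astype(float),sz,np.mean(np.argwhere(w&cv2.erode(m,np.ones((3,3)))),0)[::-1]+off)
        print(n,m.sum(),w.sum(),D[n][3]*S)
    d=tri([(V[n][1],V[n][2],D[n][3]) for n in D]);print("disc",d.round(4))
    def ax(y):return np.array([np.cos(y)/2,np.sin(y)/2,.75**.5])
    def cost(q):
        a=ax(q[3]);e=0
        for n,(off,m,sz,c) in D.items():
            _,K,T=V[n];g=hullmask(proj(K,T,cyl(q[:3],a,.0315,-.026,0)),off,sz);e+=((g-m)**2).sum()/m.sum()
            e+=.02*((proj(K,T,q[:3])[0]-c)**2).sum()
        return e
    best=None
    for y in np.arange(-3.1,3.2,.5):
        x0=np.r_[d,y];r=minimize(cost,x0,method="Nelder-Mead",options=dict(initial_simplex=np.vstack([x0,x0+np.diag([.008,.008,.008,.4])]) ))
        if best is None or r.fun<best.fun:best=r
    print("lid top,yaw",best.x.round(4),best.fun);a=ax(best.x[3]);print("jar base",(best.x[:3]-.12*a).round(4),"axis",a.round(3))
    # plates: tray & stand, on top image
    im=V["top"][0];_,K,T=V["top"]
    for nm,q,z in(("tray",[(350,234),(460,239),(455,316),(347,308)],.012),("stand",[(223,290),(272,270),(296,342),(246,356)],.006)):
        P=np.array([onz(K,T,np.array(c)/S,z)[:2] for c in q]);print(nm,P.round(3).tolist(),P.mean(0).round(3),cv2.minAreaRect(P.astype(np.float32)))
    for nm,uv,z in(("timer",(347,399),.022),("beaker",(538,297),.04),("wash",(329,211),.16),("spat",(367,289),.01),("amber",(537,244),.12),("tall",(608,337),.15)):
        print(nm,onz(K,T,np.array(uv)/S,z)[:2].round(3))
E
python3 fit.py; python3 - <<'E'
import cv2,numpy as np
a=cv2.imread('pics/side0.png')[245:335,280:400];b=cv2.imread('pics/top0.png')[190:250,120:200];c=cv2.imread('pics/side0.png')[120:195,155:235]
a=cv2.resize(a,(480,360),interpolation=2);b=cv2.resize(b,(320,240),interpolation=2);c=cv2.resize(c,(320,300),interpolation=2)
o=np.zeros((560,800,3),np.uint8);o[:360,:480]=a;o[:240,480:]=b;o[240:540,480:]=c;cv2.imwrite('pics/crop1.png',o)
E
```

```text
can (507, 346) [ 0.4533 -0.1279  0.01    0.0369] cost 0.108
can (538, 355) [ 0.4356 -0.1858  0.0126  0.054 ] cost 0.107
can (553, 384) [ 0.3783 -0.2153  0.0097  0.0385] cost 0.124
top 417 211 [247.89262821 323.48557692]
side 454 168 [281.79873512 220.79613095]
disc [0.4966 0.3629 0.1342]
lid top,yaw [ 0.4962  0.3635  0.1343 -2.8498] 0.17834983680428548
jar base [0.5537 0.3808 0.0303] axis [-0.479 -0.144  0.866]
tray [[0.682, 0.187], [0.67, -0.037], [0.513, -0.025], [0.531, 0.193]] [0.599 0.079] ((0.5974831581115723, 0.07902519404888153), (0.2248196303844452, 0.1575356125831604), 87.09828186035156)
stand [[0.569, 0.447], [0.609, 0.347], [0.462, 0.297], [0.434, 0.398]] [0.519 0.372] ((0.5184468626976013, 0.37298500537872314), (0.15541067719459534, 0.10740099102258682), 18.838930130004883)
timer [0.349 0.192]
beaker [ 0.549 -0.188]
wash [0.698 0.213]
spat [0.569 0.153]
amber [ 0.643 -0.17 ]
tall [ 0.469 -0.288]
```

View pics/crop1.png

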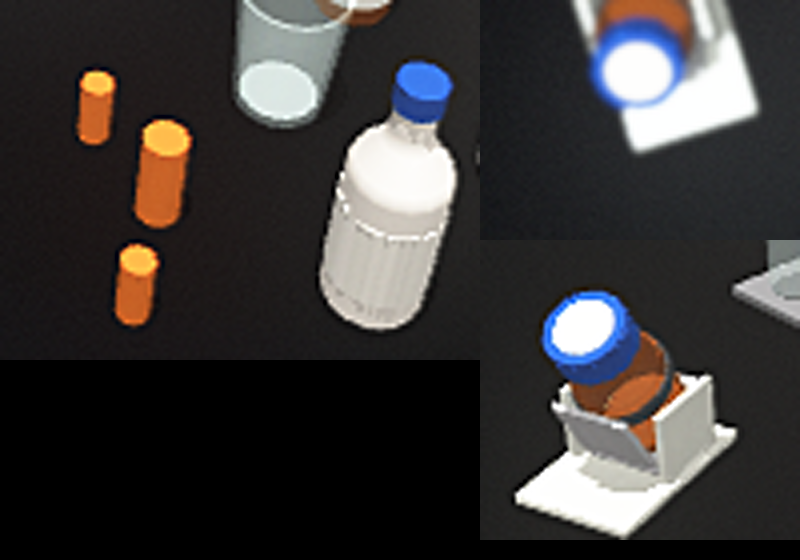

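The middle canister (top (538,355), side (501,450)) measures about 25 x 54 mm. The other two are about 20 x 38 mm, so it is the only fit for 24 x 56, and the crop confirms it is clearly the largest. Next: pre-grasp above the lid, along the jar axis.

```bash
cat > plan.py <<'E'
from h import *
def frame(z,y):
    z=np.array(z)/np.linalg.norm(z);y=np.array(y,float);y-=z*(y@z);y/=np.linalg.norm(y);return np.column_stack([np.cross(y,z),y,z])
def jarR(yaw,phi):  # tool z down the jar axis; phi = jaw angle from lean plane, anticlockwise from lid top
    c,s=np.cos(np.radians(yaw)),np.sin(np.radians(yaw));d=np.array([.5*c,.5*s,-.75**.5])
    p=np.radians(phi);u=np.array([.75**.5*c,.75**.5*s,.5]);v=np.array([-s,c,0]);return frame(d,np.cos(p)*u+np.sin(p)*v)
def downR(az): a=np.radians(az);return frame([0,0,-1],[np.cos(a),np.sin(a),0])
def go(p,Rt,s=None):  # turn first, then shift in the final tool axes
    s=s or ctrl.get_state();R0=R.from_quat(s["tcp_rot"]);rv=(R0.inv()*R.from_matrix(Rt)).as_rotvec()
    tr=Rt.T@(np.array(p)-s["eef_pos"])/.03; print("turn units",(np.degrees(rv)/5).round(2),"shift units",tr.round(2), "n",int(np.ceil(abs(np.degrees(rv)/5).max())),int(np.ceil(abs(tr).max())))
E
python3 - <<'E'
from plan import *
Rt=jarR(18,0);go(np.array([.4962,.3635,.1343])-.12*Rt[:,2],Rt)
E
```

```text
turn units [-5.51 -2.99 11.19] shift units [-12.51   4.75   2.43] n 12 13
```

Emit:
{"name": "send_rows", "arguments": {
  "translation": [
    [0, 0, 0],
    [0, 0, 0],
    [0, 0, 0],
    [0, 0, 0],
    [0, 0, 0]
  ],
  "rotation": [
    [-0.46, -0.25, 0.93],
    [-0.46, -0.25, 0.93],
    [-0.46, -0.25, 0.93],
    [-0.46, -0.25, 0.93],
    [-0.46, -0.25, 0.93]
  ],
  "grip": [85, 85, 85, 85, 85]
}}

```text
time: 0.78
eef_pos: [0.1713, 0.6526, 0.2308]
tcp_rot: [0.325, 0.939, 0.092, 0.067]
contact_force: [0.1, -0.6, 0.5]
opening: 0.994
```

Emit:
{"name": "send_rows", "arguments": {
  "translation": [
    [0, 0, 0],
    [0, 0, 0],
    [0, 0, 0],
    [0, 0, 0],
    [0, 0, 0]
  ],
  "rotation": [
    [-0.46, -0.25, 0.93],
    [-0.46, -0.25, 0.93],
    [-0.46, -0.25, 0.93],
    [-0.46, -0.25, 0.93],
    [-0.46, -0.25, 0.93]
  ],
  "grip": [85, 85, 85, 85, 85]
}}

```text
time: 1.4
eef_pos: [0.1713, 0.6525, 0.2308]
tcp_rot: [0.504, 0.835, 0.179, 0.13]
contact_force: [0.1, -0.6, 0.3]
opening: 0.995
```

Emit:
{"name": "send_rows", "arguments": {
  "translation": [
    [0, 0, 0],
    [0, 0, 0],
    [-0.96, 0.36, 0.19],
    [-0.96, 0.36, 0.19],
    [-0.96, 0.36, 0.19]
  ],
  "rotation": [
    [-0.46, -0.25, 0.93],
    [-0.46, -0.25, 0.93],
    [0, 0, 0],
    [0, 0, 0],
    [0, 0, 0]
  ],
  "grip": [85, 85, 85, 85, 85]
}}

```text
time: 2.02
eef_pos: [0.2333, 0.5812, 0.2322]
tcp_rot: [0.567, 0.782, 0.21, 0.152]
contact_force: [0.0, -0.4, -0.3]
opening: 0.995
```

Emit:
{"name": "send_rows", "arguments": {
  "translation": [
    [-0.96, 0.36, 0.19],
    [-0.96, 0.36, 0.19],
    [-0.96, 0.36, 0.19],
    [-0.96, 0.36, 0.19],
    [-0.96, 0.36, 0.19]
  ],
  "rotation": [
    [0, 0, 0],
    [0, 0, 0],
    [0, 0, 0],
    [0, 0, 0],
    [0, 0, 0]
  ],
  "grip": [85, 85, 85, 85, 85]
}}

```text
time: 2.65
eef_pos: [0.3362, 0.4632, 0.2348]
tcp_rot: [0.567, 0.782, 0.21, 0.152]
contact_force: [0.1, -0.3, 0.4]
opening: 0.994
```

Emit:
{"name": "send_rows", "arguments": {
  "translation": [
    [-0.96, 0.36, 0.19],
    [-0.96, 0.36, 0.19],
    [-0.96, 0.36, 0.19],
    [-0.96, 0.36, 0.19],
    [-0.96, 0.36, 0.19]
  ],
  "rotation": [
    [0, 0, 0],
    [0, 0, 0],
    [0, 0, 0],
    [0, 0, 0],
    [0, 0, 0]
  ],
  "grip": [85, 85, 85, 85, 85]
}}

```text
time: 3.28
eef_pos: [0.4389, 0.3454, 0.2373]
tcp_rot: [0.567, 0.782, 0.211, 0.152]
contact_force: [0.3, 0.3, 1.1]
opening: 0.99
```

```bash
python3 - <<'E'
from plan import *
Rt=jarR(18,0);go(np.array([.4962,.3635,.1343])-.12*Rt[:,2],Rt)
im,K,T=grab("wrist");np.savez("pics/w1.npz",K=K,T=T);cv2.imwrite("pics/w1.png",im)
s=ctrl.get_state();print(s["time"],s["qpos"].round(2),s["eef_pos"].round(4))
p=np.array([.4962,.3635,.1343]);print("pred disc px",proj(K,T,p))
E
```

```text
turn units [ 0.02 -0.02  0.02] shift units [-0.02  0.02 -0.03] n 1 1
3.325 [ 0.53 -0.22  2.15 -0.17  0.7   0.31] [0.4407 0.3435 0.2375]
pred disc px [[259.5707239  186.99633014]]
```

View pics/w1.png

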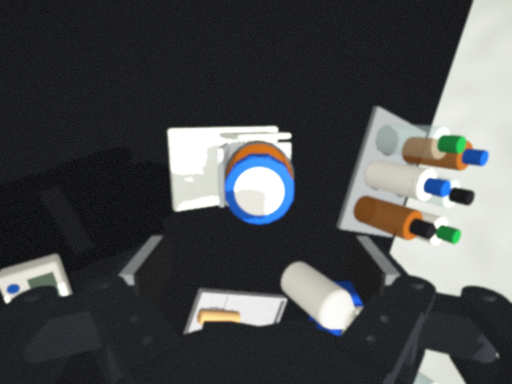

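The lid's white disc is at about (259,190) in the wrist view, against a prediction of (260,187). I'll refine with all three views.

```bash
cat > fit2.py <<'E'
from fit import *
z=np.load("pics/w1.npz");V["wrist"]=(cv2.imread("pics/w1.png"),z["K"],z["T"])
D={}
for n,uv,sz in(("top",(160,206),50),("side",(182,144),50),("wrist",(259,188),110)):
    im=V[n][0];off=np.round(np.array(uv)-sz/2).astype(int);c=im[off[1]:off[1]+sz,off[0]:off[0]+sz]
    b=cv2.inRange(cv2.cvtColor(c,cv2.COLOR_BGR2HSV),(100,110,60),(130,255,255));_,l,st,_=cv2.connectedComponentsWithStats(b);k=1+st[1:,4].argmax()
    m=np.zeros((sz,sz),np.uint8);cv2.fillConvexPoly(m,cv2.convexHull(cv2.findNonZero((l==k).astype(np.uint8))),1)
    w=((c.min(2)>150)&(cv2.erode(m,np.ones((3,3)))>0));D[n]=(off,m.astype(float),sz,np.argwhere(w).mean(0)[::-1]+off)
print("wrist disc",D["wrist"][3],"area",D["wrist"][1].sum())
ax=lambda y,t:np.array([np.cos(y)*np.sin(t),np.sin(y)*np.sin(t),np.cos(t)])
def cost(q,free=True):
    a=ax(q[3],np.radians(30));e=0
    for n,(off,m,sz,c) in D.items():
        _,K,T=V[n];g=hullmask(proj(K,T,cyl(q[:3],a,.0315,-.026,0)),off,sz,4);e+=((g-m)**2).sum()/m.sum()
        e+=.02*((proj(K,T,q[:3])[0]-c)**2).sum()/(6 if n=="wrist" else 1)
    return e
x0=np.array([.4962,.3635,.1343,-2.85]);r=minimize(cost,x0,method="Nelder-Mead",options=dict(initial_simplex=np.vstack([x0,x0+np.diag([.006,.006,.006,.25])])))
print(r.x.round(4),np.degrees(r.x[3])+180,r.fun)
for n in D:print(n,(proj(V[n][1],V[n][2],r.x[:3])[0]-D[n][3]).round(2))
_,K,T=V["wrist"]
P=np.array([onz(K,T,c,.006)[:2] for c in((168,129),(277,126),(175,210))]);e=P[1]-P[0],P[2]-P[0]
print("stand",P.round(3).tolist(),[ (np.linalg.norm(v).round(3),np.degrees(np.arctan2(v[1],v[0])).round(1)) for v in e])
E
python3 fit2.py
```

```text
wrist disc [259.01670886 190.66177215] area 4022.0
[ 0.4951  0.3607  0.1371 -2.895 ] 14.126182159171663 0.29635893088067183
top [0.54 0.45]
side [-0.12 -0.46]
wrist [ 0.29 -0.26]
stand [[0.436, 0.393], [0.579, 0.44], [0.468, 0.3]] [(np.float64(0.151), np.float64(18.1)), (np.float64(0.099), np.float64(-71.4))]
```

```bash
python3 - <<'E'
from plan import *
Rt=jarR(18.2,0);go(np.array([.4953,.3612,.1365])+.033*Rt[:,2],Rt)
E
```

```text
turn units [ 0.03  0.03 -0.03] shift units [-0.01 -0.03  4.97] n 1 5
```

Emit:
{"name": "send_rows", "arguments": {
  "translation": [
    [0, 0, 1],
    [0, 0, 1],
    [0, 0, 1],
    [0, 0, 1],
    [0, 0, 0.97]
  ],
  "rotation": [
    [0, 0, 0],
    [0, 0, 0],
    [0, 0, 0],
    [0, 0, 0],
    [0, 0, 0]
  ],
  "grip": [85, 85, 85, 85, 85]
}}

```text
time: 3.95
eef_pos: [0.5098, 0.3699, 0.1074]
tcp_rot: [0.567, 0.782, 0.21, 0.152]
contact_force: [0.7, 0.5, -0.4]
opening: 0.998
```

Emit:
{"name": "send_rows", "arguments": {
  "translation": [
    [0, 0, 0],
    [0, 0, 0],
    [0, 0, 0],
    [0, 0, 0],
    [0, 0, 0]
  ],
  "rotation": [
    [0, 0, 0],
    [0, 0, 0],
    [0, 0, 0],
    [0, 0, 0],
    [0, 0, 0]
  ],
  "grip": [60, 55, 55, 55, 55],
  "squeeze": 90
}}

```text
time: 4.58
eef_pos: [0.5096, 0.3699, 0.1092]
tcp_rot: [0.567, 0.782, 0.211, 0.152]
contact_force: [-0.8, 0.2, -1.5]
opening: 0.708
```

```bash
python3 - <<'E'
from plan import *
Rt=jarR(18.2,0);go(np.array([.4953,.3612,.1365])+.033*Rt[:,2],Rt)
s=ctrl.get_state();print(s)
im,K,T=grab("side");im=im[90:220,110:260];cv2.imwrite("pics/g1.png",cv2.resize(im,None,fx=4,fy=4,interpolation=2))
E
```

```text
turn units [ 0.04  0.   -0.02] shift units [-0.13 -0.02  0.04] n 1 1
{'time': 4.575, 'qpos': array([ 0.50416432,  0.11877169,  2.08540904, -0.22652251,  0.42800325,
        0.36985652]), 'dq': array([-0.00225867,  0.00487836, -0.00239448, -0.00111711, -0.00119033,
        0.00119674]), 'joint_efforts': array([ -0.48023377, -30.56165457, -26.19888604,  -0.28294547,
        -1.27086483,  -0.03338302]), 'eef_pos': array([0.50962381, 0.36986738, 0.10920931]), 'tcp_rot': array([0.56672709, 0.7817056 , 0.21096354, 0.15248327]), 'contact_force': array([-0.79947456,  0.24995848, -1.54282754]), 'wrist_torque': array([-0.08698246,  0.44140698, -0.03309512]), 'opening': 0.7080604294822146}
```

View pics/g1.png

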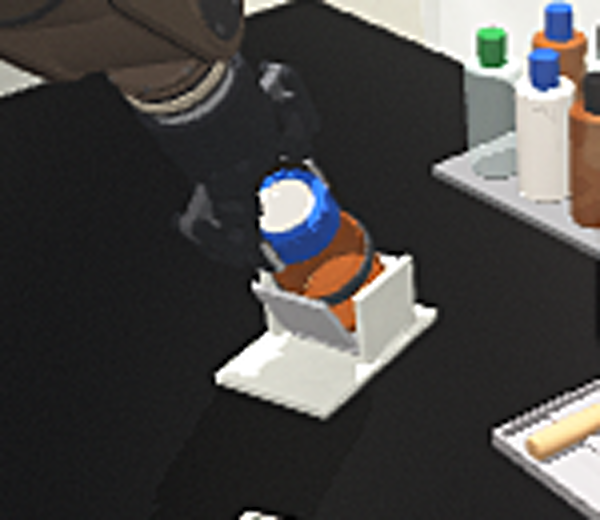

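The pads hold the lid on its flats (opening 60.5 mm) with almost no side force. I'll start the twist.

Emit:
{"name": "send_rows", "arguments": {
  "translation": [
    [0, 0, 0],
    [0, 0, 0],
    [0, 0, 0],
    [0, 0, 0],
    [0, 0, 0]
  ],
  "rotation": [
    [0, 0, -1],
    [0, 0, -1],
    [0, 0, -1],
    [0, 0, -1],
    [0, 0, -1]
  ],
  "grip": [50, 50, 50, 50, 50],
  "squeeze": 100
}}

```text
time: 5.25
eef_pos: [0.5087, 0.3692, 0.1079]
tcp_rot: [0.383, 0.887, 0.171, 0.194]
contact_force: [-3.9, 0.4, -1.9]
opening: 0.706
```

Emit:
{"name": "send_rows", "arguments": {
  "translation": [
    [0, 0, 0],
    [0, 0, 0],
    [0, 0, 0],
    [0, 0, 0],
    [0, 0, 0]
  ],
  "rotation": [
    [0, 0, -1],
    [0, 0, -1],
    [0, 0, -1],
    [0, 0, -1],
    [0, 0, -1]
  ],
  "grip": [50, 50, 50, 50, 50]
}}

```text
time: 5.88
eef_pos: [0.5075, 0.3681, 0.1069]
tcp_rot: [0.183, 0.949, 0.124, 0.225]
contact_force: [-8.4, -5.8, 4.0]
opening: 0.708
```

```bash
python3 - <<'E'
from plan import *
Rt=jarR(18.2,0);go(np.array([.4953,.3612,.1365])+.033*Rt[:,2],Rt)
s=ctrl.get_state();print(s["qpos"].round(3),s["contact_force"],s["wrist_torque"],s["opening"])
E
```

```text
turn units [-0.07  0.   10.  ] shift units [-0.09  0.1   0.02] n 11 1
[ 0.504  0.119  2.088 -0.226  0.434 -0.505] [-8.44774634 -5.77136777  4.03888003] [-0.62996739  1.11210376 -0.43723254] 0.7075390106901224
```

Emit:
{"name": "send_rows", "arguments": {
  "translation": [
    [0, 0, 0],
    [0, 0, 0],
    [0, 0, 0],
    [0, 0, 0],
    [0, 0, 0]
  ],
  "rotation": [
    [0, 0, -1],
    [0, 0, -1],
    [0, 0, -1],
    [0, 0, -1],
    [0, 0, -1]
  ],
  "grip": [50, 50, 50, 50, 50]
}}

```text
time: 6.5
eef_pos: [0.5067, 0.3664, 0.1062]
tcp_rot: [-0.026, 0.967, 0.07, 0.245]
contact_force: [-11.0, -14.4, 7.3]
opening: 0.708
```

```bash
python3 - <<'E'
from plan import *
s=ctrl.get_state();print(s["qpos"].round(3),s["contact_force"],s["wrist_torque"],s["opening"])
im,K,T=grab("side");im=im[90:190,130:230];im2,K,T=grab("wrist");a=cv2.resize(im,(400,400),interpolation=2);b=im2[60:320,120:400]
o=np.zeros((400,800,3),np.uint8);o[:,:400]=a;o[:,400:]=cv2.resize(b,(400,400));cv2.imwrite("pics/g2.png",o)
E
```

```text
[ 0.503  0.118  2.09  -0.227  0.438 -0.941] [-11.01760253 -14.41290585   7.32209964] [-1.37592109  1.17595475 -1.03134886] 0.7077951498409302
```

View pics/g2.png

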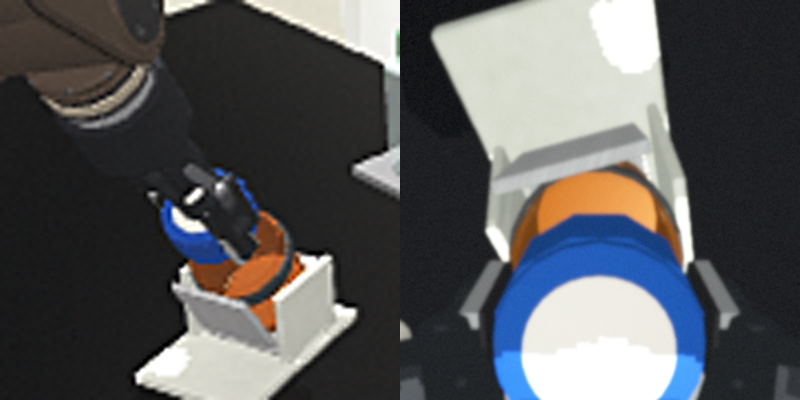

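Fifteen 5° steps are done. The opening stayed constant at 0.708, so the pads did not ride over a corner and the lid turned with the gripper. Now I lift along the axis.

Emit:
{"name": "send_rows", "arguments": {
  "translation": [
    [0, 0, -0.4],
    [0, 0, -0.5],
    [0, 0, -0.6],
    [0, 0, -0.8],
    [0, 0, -1]
  ],
  "rotation": [
    [0, 0, 0],
    [0, 0, 0],
    [0, 0, 0],
    [0, 0, 0],
    [0, 0, 0]
  ],
  "grip": [50, 50, 50, 50, 50]
}}

```text
time: 7.22
eef_pos: [0.4624, 0.3542, 0.1955]
tcp_rot: [-0.026, 0.965, 0.075, 0.25]
contact_force: [-0.0, 0.5, -0.1]
opening: 0.711
```

```bash
python3 - <<'E'
from plan import *
s=ctrl.get_state();print(s["eef_pos"],s["qpos"].round(3),s["contact_force"],s["wrist_torque"],s["opening"])
# target above tray: tray yaw -2.9
y=np.radians(-2.9);c=np.array([.598,.079])
Rz=np.array([[np.cos(y),-np.sin(y)],[np.sin(y),np.cos(y)]]);t=c+Rz@[-.005,-.03];print("spot",t)
y0=R.from_quat(s["tcp_rot"]).as_matrix()[:,1];az=np.degrees(np.arctan2(y0[1],y0[0]));print("jaw az",az)
go([*t,.20],downR(az))
E
```

```text
[0.46242816 0.35423434 0.19548382] [ 0.524 -0.115  2.139 -0.182  0.607 -0.978] [-0.0362154   0.46110057 -0.13252349] [-0.09629176  0.25649842  0.07596116] 0.711368884259721
spot [0.59148862 0.04929138]
jaw az 95.09661287124672
turn units [ 1.47  5.86 -0.39] shift units [ -3.38 -10.51  -0.15] n 6 11
```

Emit:
{"name": "send_rows", "arguments": {
  "translation": [
    [0, 0, 0],
    [0, 0, 0],
    [0, 0, 0],
    [0, 0, 0],
    [0, 0, 0]
  ],
  "rotation": [
    [0.24, 0.98, -0.06],
    [0.24, 0.98, -0.06],
    [0.24, 0.98, -0.06],
    [0.24, 0.98, -0.06],
    [0.24, 0.98, -0.06]
  ],
  "grip": [50, 50, 50, 50, 50]
}}

```text
time: 7.85
eef_pos: [0.4632, 0.3547, 0.1956]
tcp_rot: [-0.041, 0.998, 0.014, 0.041]
contact_force: [0.3, 0.1, -0.6]
opening: 0.706
```

Emit:
{"name": "send_rows", "arguments": {
  "translation": [
    [0, 0, 0],
    [-0.31, -0.95, 0],
    [-0.31, -0.95, 0],
    [-0.31, -0.95, 0],
    [-0.31, -0.95, 0]
  ],
  "rotation": [
    [0.24, 0.98, -0.06],
    [0, 0, 0],
    [0, 0, 0],
    [0, 0, 0],
    [0, 0, 0]
  ],
  "grip": [50, 50, 50, 50, 50]
}}

```text
time: 8.48
eef_pos: [0.5105, 0.2433, 0.1949]
tcp_rot: [-0.044, 0.999, 0.002, 0.0]
contact_force: [0.8, 0.8, -0.1]
opening: 0.705
```

Emit:
{"name": "send_rows", "arguments": {
  "translation": [
    [-0.31, -0.95, 0],
    [-0.31, -0.95, 0],
    [-0.31, -0.95, 0],
    [-0.31, -0.95, 0],
    [-0.31, -0.95, 0]
  ],
  "rotation": [
    [0, 0, 0],
    [0, 0, 0],
    [0, 0, 0],
    [0, 0, 0],
    [0, 0, 0]
  ],
  "grip": [50, 50, 50, 50, 50]
}}

```text
time: 9.1
eef_pos: [0.5694, 0.1051, 0.1944]
tcp_rot: [-0.044, 0.999, 0.001, 0.0]
contact_force: [0.2, 0.1, -0.7]
opening: 0.706
```

Emit:
{"name": "send_rows", "arguments": {
  "translation": [
    [-0.31, -0.95, 0],
    [-0.31, -0.95, 0],
    [0, 0, 1],
    [0, 0, 1],
    [0, 0, 1]
  ],
  "rotation": [
    [0, 0, 0],
    [0, 0, 0],
    [0, 0, 0],
    [0, 0, 0],
    [0, 0, 0]
  ],
  "grip": [50, 50, 50, 50, 50]
}}

```text
time: 9.72
eef_pos: [0.5925, 0.0509, 0.1033]
tcp_rot: [-0.044, 0.999, 0.001, 0.0]
contact_force: [0.8, -0.4, -0.6]
opening: 0.711
```

```bash
python3 - <<'E'
from plan import *
s=ctrl.get_state();print(s["eef_pos"],s["qpos"].round(3),s["contact_force"],s["opening"])
go([.5915,.0493,.012],downR(95))
im,K,T=grab("side");np.savez("pics/p1.npz",K=K,T=T);cv2.imwrite("pics/p1.png",cv2.resize(im[90:240,180:380],None,fx=4,fy=4,interpolation=2))
im,K,T=grab("top");cv2.imwrite("pics/p1t.png",im)
E
```

```text
[0.59250424 0.05086418 0.10329283] [-0.086  0.248  1.873  0.003  1.02  -1.745] [ 0.76284906 -0.36255604 -0.5973458 ] 0.7112234202487198
turn units [0.02 0.   0.  ] shift units [ 0.04 -0.05  3.04] n 1 4
```

View pics/p1.png

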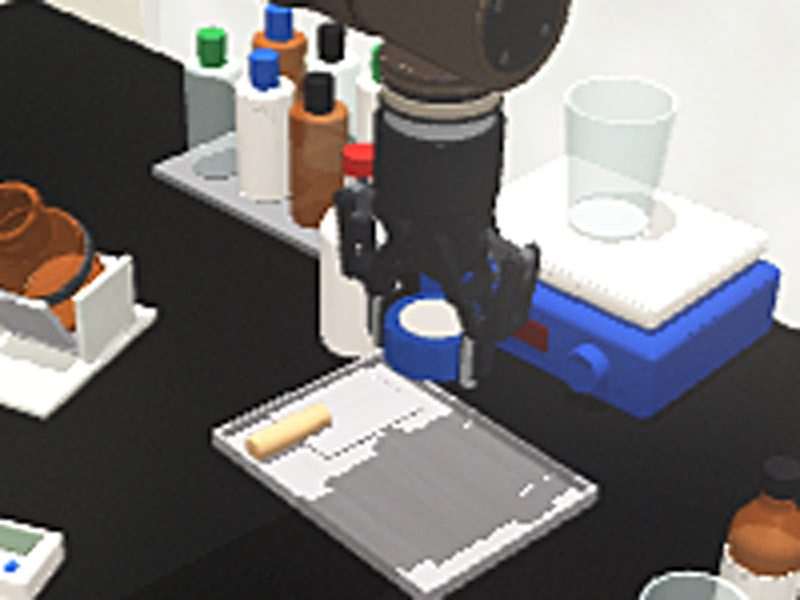

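The lid is held level at crop (430,330), the open jar is at (50,250), and the tray spot is clear. Lowering, with the last part slow.

Emit:
{"name": "send_rows", "arguments": {
  "translation": [
    [0, 0, 1],
    [0, 0, 1],
    [0, 0, 0.85],
    [0, 0, 0],
    [0, 0, 0]
  ],
  "rotation": [
    [0, 0, 0],
    [0, 0, 0],
    [0, 0, 0],
    [0, 0, 0],
    [0, 0, 0]
  ],
  "grip": [50, 50, 50, 50, 50]
}}

```text
time: 10.45
eef_pos: [0.593, 0.0512, 0.0198]
tcp_rot: [-0.044, 0.999, 0.001, 0.0]
contact_force: [-0.0, -0.5, -0.9]
opening: 0.704
```

Emit:
{"name": "send_rows", "arguments": {
  "translation": [
    [0, 0, 0.1],
    [0, 0, 0]
  ],
  "rotation": [
    [0, 0, 0],
    [0, 0, 0]
  ],
  "grip": [50, 50]
}}

```text
time: 10.7
eef_pos: [0.5919, 0.0513, 0.0155]
tcp_rot: [-0.044, 0.999, 0.001, -0.001]
contact_force: [-0.4, 0.7, -0.2]
opening: 0.709
```

Emit:
{"name": "send_rows", "arguments": {
  "translation": [
    [0, 0, 0.1],
    [0, 0, 0]
  ],
  "rotation": [
    [0, 0, 0],
    [0, 0, 0]
  ],
  "grip": [50, 50]
}}

```text
time: 10.95
eef_pos: [0.591, 0.0513, 0.0113]
tcp_rot: [-0.044, 0.999, 0.001, -0.002]
contact_force: [-0.0, -0.4, -0.2]
opening: 0.706
```

Emit:
{"name": "send_rows", "arguments": {
  "translation": [
    [0, 0, 0.08],
    [0, 0, 0]
  ],
  "rotation": [
    [0, 0, 0],
    [0, 0, 0]
  ],
  "grip": [50, 50]
}}

```text
time: 11.2
eef_pos: [0.591, 0.0514, 0.0088]
tcp_rot: [-0.044, 0.999, 0.001, -0.002]
contact_force: [-0.4, -0.6, -0.3]
opening: 0.705
```

Emit:
{"name": "send_rows", "arguments": {
  "translation": [
    [0, 0, 0.06],
    [0, 0, 0]
  ],
  "rotation": [
    [0, 0, 0],
    [0, 0, 0]
  ],
  "grip": [50, 50]
}}

```text
time: 11.45
eef_pos: [0.5911, 0.0513, 0.0072]
tcp_rot: [-0.044, 0.999, 0.001, -0.002]
contact_force: [0.6, 0.4, -0.5]
opening: 0.703
```

Emit:
{"name": "send_rows", "arguments": {
  "translation": [
    [0, 0, 0.06],
    [0, 0, 0]
  ],
  "rotation": [
    [0, 0, 0],
    [0, 0, 0]
  ],
  "grip": [50, 50]
}}

```text
time: 11.7
eef_pos: [0.5911, 0.0514, 0.0054]
tcp_rot: [-0.044, 0.999, 0.001, -0.002]
contact_force: [-0.4, -0.1, -0.3]
opening: 0.709
```

Emit:
{"name": "send_rows", "arguments": {
  "translation": [
    [0, 0, 0.05],
    [0, 0, 0]
  ],
  "rotation": [
    [0, 0, 0],
    [0, 0, 0]
  ],
  "grip": [50, 50]
}}

```text
time: 11.95
eef_pos: [0.5911, 0.0514, 0.0039]
tcp_rot: [-0.044, 0.999, 0.001, -0.002]
contact_force: [0.1, -0.5, -0.2]
opening: 0.707
```

Emit:
{"name": "send_rows", "arguments": {
  "translation": [
    [0, 0, 0.06],
    [0, 0, 0]
  ],
  "rotation": [
    [0, 0, 0],
    [0, 0, 0]
  ],
  "grip": [50, 50]
}}

```text
time: 12.2
eef_pos: [0.5911, 0.0514, 0.0021]
tcp_rot: [-0.044, 0.999, 0.001, -0.002]
contact_force: [-0.3, 0.3, -0.5]
opening: 0.707
```

Emit:
{"name": "send_rows", "arguments": {
  "translation": [
    [0, 0, 0.05],
    [0, 0, 0]
  ],
  "rotation": [
    [0, 0, 0],
    [0, 0, 0]
  ],
  "grip": [50, 50]
}}

```text
time: 12.45
eef_pos: [0.5911, 0.0513, 0.0006]
tcp_rot: [-0.044, 0.999, 0.001, -0.002]
contact_force: [-0.2, 0.2, -0.4]
opening: 0.709
```

```bash
python3 - <<'E'
from plan import *
im,K,T=grab("side");cv2.imwrite("pics/p2.png",cv2.resize(im[130:240,220:340],None,fx=5,fy=5,interpolation=2))
E
```

```text
(no output)
```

View pics/p2.png

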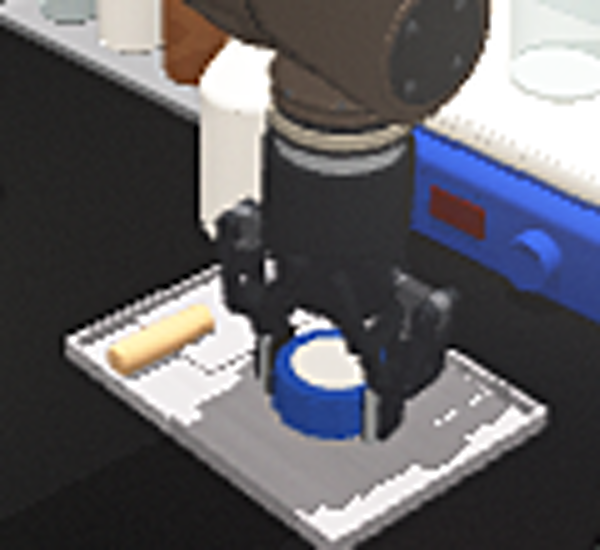

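The lid is about to touch the tray floor at crop (325,390). One more small step, then release.

Emit:
{"name": "send_rows", "arguments": {
  "translation": [
    [0, 0, 0.06],
    [0, 0, 0]
  ],
  "rotation": [
    [0, 0, 0],
    [0, 0, 0]
  ],
  "grip": [50, 50]
}}

```text
time: 12.75
eef_pos: [0.5911, 0.0514, -0.0012]
tcp_rot: [-0.044, 0.999, 0.001, -0.002]
contact_force: [0.1, 0.4, -0.8]
opening: 0.707
```

Emit:
{"name": "send_rows", "arguments": {
  "translation": [
    [0, 0, 0],
    [0, 0, 0],
    [0, 0, 0],
    [0, 0, 0],
    [0, 0, 0]
  ],
  "rotation": [
    [0, 0, 0],
    [0, 0, 0],
    [0, 0, 0],
    [0, 0, 0],
    [0, 0, 0]
  ],
  "grip": [66, 70, 75, 75, 75]
}}

```text
time: 13.38
eef_pos: [0.5913, 0.0514, -0.001]
tcp_rot: [-0.044, 0.999, 0.001, -0.001]
contact_force: [-0.7, 0.6, -0.2]
opening: 0.877
```

Emit:
{"name": "send_rows", "arguments": {
  "translation": [
    [0, 0, -0.3],
    [0, 0, -0.6],
    [0, 0, -1],
    [0, 0, -1],
    [0, 0, -1]
  ],
  "rotation": [
    [0, 0, 0],
    [0, 0, 0],
    [0, 0, 0],
    [0, 0, 0],
    [0, 0, 0]
  ],
  "grip": [80, 80, 80, 80, 80]
}}

```text
time: 14.0
eef_pos: [0.5921, 0.051, 0.1187]
tcp_rot: [-0.044, 0.999, 0.001, -0.0]
contact_force: [0.2, 0.5, -0.2]
opening: 0.936
```

```bash
python3 - <<'E'
from plan import *
s=ctrl.get_state();print(s["eef_pos"],s["qpos"].round(3),s["contact_force"],s["opening"])
im,K,T=grab("wrist");np.savez("pics/w2.npz",K=K,T=T);cv2.imwrite("pics/w2.png",im)
im2,K2,T2=grab("side");b=im2[130:240,220:340]
o=np.zeros((384,800,3),np.uint8);o[:,:400]=cv2.resize(im,(400,300))[:,:].repeat(1,0) if 0 else np.vstack([cv2.resize(im,(400,300)),np.zeros((84,400,3),np.uint8)]);o[:366,400:]=cv2.resize(b,(400,366),interpolation=2);cv2.imwrite("pics/w2v.png",o)
E
```

```text
[0.59206384 0.05104912 0.11872671] [-0.086  0.228  1.866  0.003  1.049 -1.745] [ 0.20186592  0.53688318 -0.246454  ] 0.935990983423388
```

View pics/w2v.png

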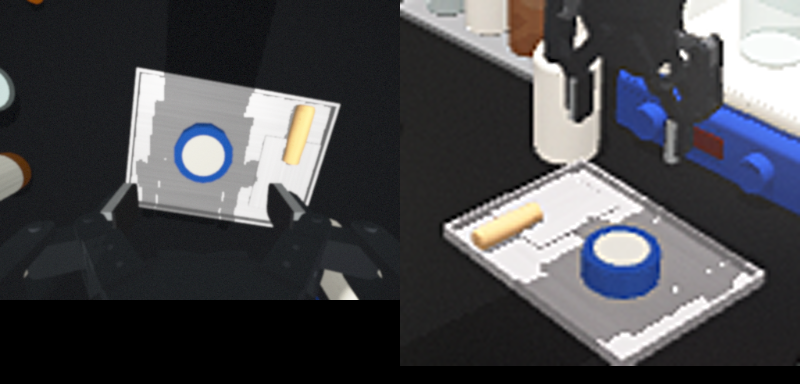

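The lid lies flat, top up, in the tray at wrist (203,155), and the spatula is untouched. Next is the canister. I'll use jaw azimuth -40°, which keeps clear of both small canisters.

```bash
python3 - <<'E'
from plan import *
go([.4356,-.1858,.20],downR(-40))
E
```

```text
turn units [ 0.11  0.03 27.  ] shift units [-9.46  1.   -2.6 ] n 28 10
```

Emit:
{"name": "send_rows", "arguments": {
  "translation": [
    [0, 0, -0.87],
    [0, 0, -0.87],
    [0, 0, -0.87],
    [0, 0, 0],
    [0, 0, 0]
  ],
  "rotation": [
    [0, 0, 1],
    [0, 0, 1],
    [0, 0, 1],
    [0, 0, 1],
    [0, 0, 1]
  ],
  "grip": [60, 48, 48, 48, 48],
  "squeeze": 30
}}

```text
time: 14.72
eef_pos: [0.5917, 0.0509, 0.1946]
tcp_rot: [0.175, 0.985, 0.001, -0.001]
contact_force: [-0.3, -0.4, -0.5]
opening: 0.564
```

Emit:
{"name": "send_rows", "arguments": {
  "translation": [
    [0, 0, 0],
    [0, 0, 0],
    [0, 0, 0],
    [0, 0, 0],
    [0, 0, 0]
  ],
  "rotation": [
    [0, 0, 1],
    [0, 0, 1],
    [0, 0, 1],
    [0, 0, 1],
    [0, 0, 1]
  ],
  "grip": [48, 48, 48, 48, 48]
}}

```text
time: 15.35
eef_pos: [0.5914, 0.0509, 0.1939]
tcp_rot: [0.384, 0.923, 0.0, -0.002]
contact_force: [-0.1, -0.1, -0.2]
opening: 0.562
```

Emit:
{"name": "send_rows", "arguments": {
  "translation": [
    [0, 0, 0],
    [0, 0, 0],
    [0, 0, 0],
    [0, 0, 0],
    [0, 0, 0]
  ],
  "rotation": [
    [0, 0, 1],
    [0, 0, 1],
    [0, 0, 1],
    [0, 0, 1],
    [0, 0, 1]
  ],
  "grip": [48, 48, 48, 48, 48]
}}

```text
time: 15.98
eef_pos: [0.5914, 0.0509, 0.1939]
tcp_rot: [0.575, 0.818, -0.0, -0.002]
contact_force: [-0.4, 0.4, -0.1]
opening: 0.561
```

Emit:
{"name": "send_rows", "arguments": {
  "translation": [
    [0, 0, 0],
    [0, 0, 0],
    [0, 0, 0],
    [0, 0, 0],
    [0, 0, 0]
  ],
  "rotation": [
    [0, 0, 1],
    [0, 0, 1],
    [0, 0, 1],
    [0, 0, 1],
    [0, 0, 1]
  ],
  "grip": [48, 48, 48, 48, 48]
}}

```text
time: 16.6
eef_pos: [0.5914, 0.0509, 0.1939]
tcp_rot: [0.738, 0.675, -0.001, -0.002]
contact_force: [-0.6, 0.3, 0.0]
opening: 0.559
```

Emit:
{"name": "send_rows", "arguments": {
  "translation": [
    [0, 0, 0],
    [0, 0, 0],
    [0, 0, 0],
    [0, 0, 0],
    [0, 0, 0]
  ],
  "rotation": [
    [0, 0, 1],
    [0, 0, 1],
    [0, 0, 1],
    [0, 0, 1],
    [0, 0, 1]
  ],
  "grip": [48, 48, 48, 48, 48]
}}

```text
time: 17.23
eef_pos: [0.5914, 0.0509, 0.1939]
tcp_rot: [0.867, 0.499, -0.001, -0.002]
contact_force: [0.7, 0.3, 0.6]
opening: 0.563
```

Emit:
{"name": "send_rows", "arguments": {
  "translation": [
    [0, 0, 0],
    [0, 0, 0],
    [-0.95, 0.1, 0],
    [-0.95, 0.1, 0],
    [-0.95, 0.1, 0]
  ],
  "rotation": [
    [0, 0, 1],
    [0, 0, 1],
    [0, 0, 0],
    [0, 0, 0],
    [0, 0, 0]
  ],
  "grip": [48, 48, 48, 48, 48]
}}

```text
time: 17.85
eef_pos: [0.5429, -0.0209, 0.1939]
tcp_rot: [0.906, 0.423, -0.001, -0.002]
contact_force: [0.4, -0.1, -1.5]
opening: 0.566
```

Emit:
{"name": "send_rows", "arguments": {
  "translation": [
    [-0.95, 0.1, 0],
    [-0.95, 0.1, 0],
    [-0.95, 0.1, 0],
    [-0.95, 0.1, 0],
    [-0.95, 0.1, 0]
  ],
  "rotation": [
    [0, 0, 0],
    [0, 0, 0],
    [0, 0, 0],
    [0, 0, 0],
    [0, 0, 0]
  ],
  "grip": [48, 48, 48, 48, 48]
}}

```text
time: 18.48
eef_pos: [0.4628, -0.1398, 0.1939]
tcp_rot: [0.906, 0.423, -0.001, -0.002]
contact_force: [-0.1, 0.0, -0.7]
opening: 0.561
```

Emit:
{"name": "send_rows", "arguments": {
  "translation": [
    [-0.95, 0.1, 0],
    [-0.95, 0.1, 0]
  ],
  "rotation": [
    [0, 0, 0],
    [0, 0, 0]
  ],
  "grip": [48, 48]
}}

```text
time: 18.73
eef_pos: [0.4308, -0.1873, 0.1939]
tcp_rot: [0.906, 0.423, -0.001, -0.002]
contact_force: [0.1, 0.5, -0.4]
opening: 0.565
```

```bash
cat > can.py <<'E'
from plan import *
s=ctrl.get_state();print(s["time"],s["eef_pos"],s["qpos"].round(2),s["opening"])
im,K,T=grab("wrist");cv2.imwrite("pics/w3.png",im)
c=im.astype(int);m=((c[...,2]-c[...,0]>60)&(c[...,2]>90)).astype(np.uint8)
_,l,st,ce=cv2.connectedComponentsWithStats(m)
for i in range(1,len(st)):
    if st[i,4]>60:
        b=(c[...,1]>150)&(l==i);t=np.argwhere(b).mean(0)[::-1] if b.any() else ce[i]
        print(st[i],ce[i].round(1),"bright",b.sum(),t.round(1),onz(K,T,t,.056).round(4))
print("pred top",proj(K,T,[.4356,-.1858,.056]));go([.4356,-.1858,.032],downR(-40))
E
python3 can.py
```

```text
18.725 [ 0.43077621 -0.18727522  0.19390537] [-0.63 -0.14  2.1   0.    1.19  0.07] 0.5652356350262874
[ 415    0   68   39 2072] [444.8  16.8] bright 34 [427.6  29.6] [ 0.6254 -0.1772  0.056 ]
[388  16  19  36 125] [392.6  37.3] bright 0 [392.6  37.3] [ 0.5993 -0.163   0.056 ]
[227 107  22  21 358] [237.4 116.9] bright 235 [237.1 117. ] [ 0.4532 -0.1273  0.056 ]
[248 155  27  34 737] [261.3 172.2] bright 450 [261.6 175.3] [ 0.4354 -0.1838  0.056 ]
[229 208  20  29 463] [238.8 222.3] bright 233 [237.8 227. ] [ 0.3825 -0.2094  0.056 ]
[ 442  270   70   67 2006] [481.3 298.8] bright 63 [506.  326.1] [ 0.5344 -0.4905  0.056 ]
[420 320  14  19 132] [426.4 328.7] bright 0 [426.4 328.7] [ 0.4645 -0.4367  0.056 ]
pred top [[263.10917198 176.73233376]]
turn units [-0.05  0.03 -0.01] shift units [0.22 0.08 5.4 ] n 1 6
```

View pics/w3.png

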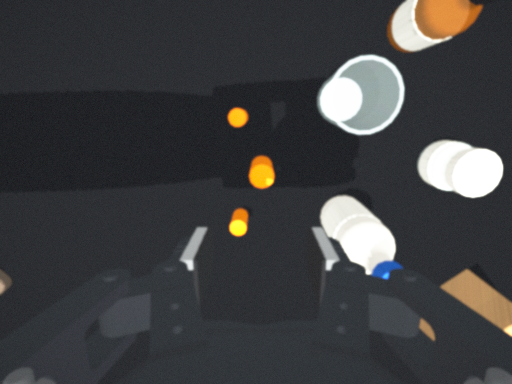

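Three orange cylinders appear in the wrist view: (237,117), (262,175) and (238,227). The middle one is the largest, at (0.4354, -0.1845), which agrees with the first fit. I'll grasp it.

Emit:
{"name": "send_rows", "arguments": {
  "translation": [
    [0.24, 0.05, 0.5],
    [0, 0, 1],
    [0, 0, 1],
    [0, 0, 1],
    [0, 0, 1]
  ],
  "rotation": [
    [0, 0, 0],
    [0, 0, 0],
    [0, 0, 0],
    [0, 0, 0],
    [0, 0, 0]
  ],
  "grip": [48, 48, 48, 48, 48]
}}

```text
time: 19.4
eef_pos: [0.4371, -0.1801, 0.057]
tcp_rot: [0.906, 0.423, -0.001, -0.003]
contact_force: [0.1, -0.7, -1.0]
opening: 0.564
```

Emit:
{"name": "send_rows", "arguments": {
  "translation": [
    [0, 0, 0.9],
    [0, 0, 0],
    [0, 0, 0],
    [0, 0, 0],
    [0, 0, 0]
  ],
  "rotation": [
    [0, 0, 0],
    [0, 0, 0],
    [0, 0, 0],
    [0, 0, 0],
    [0, 0, 0]
  ],
  "grip": [48, 48, 20, 18, 18]
}}

```text
time: 20.02
eef_pos: [0.4377, -0.1822, 0.0332]
tcp_rot: [0.906, 0.423, -0.0, -0.001]
contact_force: [0.9, 0.4, 1.9]
opening: 0.255
```

Emit:
{"name": "send_rows", "arguments": {
  "translation": [
    [0, 0, 0],
    [0, 0, 0],
    [0, 0, -0.5],
    [0, 0, -1],
    [0, 0, -1]
  ],
  "rotation": [
    [0, 0, 0],
    [0, 0, 0],
    [0, 0, 0],
    [0, 0, 0],
    [0, 0, 0]
  ],
  "grip": [18, 18, 18, 18, 18]
}}

```text
time: 20.65
eef_pos: [0.4367, -0.1818, 0.1082]
tcp_rot: [0.906, 0.423, -0.001, -0.002]
contact_force: [0.5, -0.2, -0.1]
opening: 0.257
```

Emit:
{"name": "send_rows", "arguments": {
  "translation": [
    [0, 0, -1],
    [0, 0, -1],
    [0, 0, -1],
    [0, 0, -1],
    [0, 0, -1]
  ],
  "rotation": [
    [0, 0, 0],
    [0, 0, 0],
    [0, 0, 0],
    [0, 0, 0],
    [0, 0, 0]
  ],
  "grip": [18, 18, 18, 18, 18]
}}

```text
time: 21.28
eef_pos: [0.4371, -0.1822, 0.2585]
tcp_rot: [0.906, 0.423, -0.001, -0.002]
contact_force: [0.4, -0.1, -0.3]
opening: 0.255
```

```bash
cat > tojar.py <<'E'
from plan import *
s=ctrl.get_state();print(s["time"],s["eef_pos"],s["qpos"].round(2),s["opening"],s["contact_force"])
Rt=jarR(18.2,0);d=Rt[:,2];m=np.array([.4953,.3612,.1365])+.004*d
print("mouth",m);go(m-.09*d,Rt)
E
python3 tojar.py; python3 - <<'E'
from h import *
im,K,T=grab("side");cv2.imwrite("pics/h1.png",cv2.resize(im[150:350,220:440],None,fx=2.6,fy=2.6,interpolation=2))
E
```

```text
21.275 [ 0.43712877 -0.182162    0.25853335] [-0.61 -0.19  2.02  0.    1.31  0.09] 0.25535823957968545 [ 0.37866746 -0.07630676 -0.25181002]
mouth [0.49719994 0.36182467 0.1330359 ]
turn units [ -5.51   3.02 -11.37] shift units [16.6   4.46  4.41] n 12 17
```

View pics/h1.png

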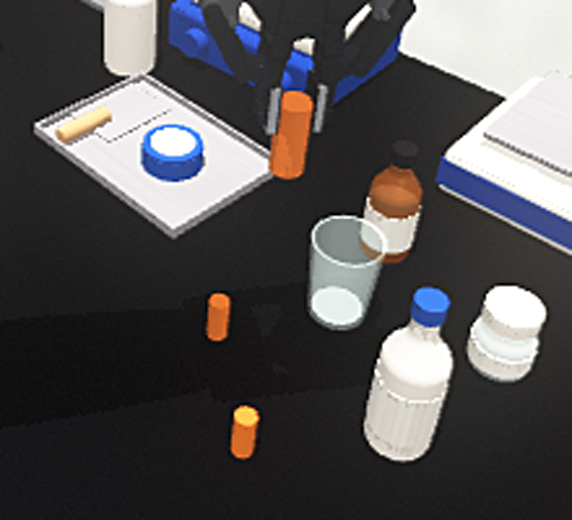

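The right canister is in the pads at crop (292,135), and both look-alikes and the bottles are still standing. I'll carry it tool-down by way of x = 0.51, then tilt at the jar.

```bash
python3 - <<'E'
from plan import *
s=ctrl.get_state();Rm=R.from_quat(s["tcp_rot"]).as_matrix()
a=np.array([.51,.10,.26]);b=np.array([.4535,.3479,.24])
for v in(a-s["eef_pos"],b-a):u=Rm.T@v/.03;n=int(np.ceil(abs(u).max()));print(u.round(2),n,(u/n).round(3))
E
```

```text
[ 8.76 -4.26  0.1 ] 9 [ 0.973 -0.473  0.011]
[ 5.12 -6.76  0.64] 7 [ 0.732 -0.965  0.092]
```

Emit:
{"name": "send_rows", "arguments": {
  "translation": [
    [0.97, -0.47, 0],
    [0.97, -0.47, 0],
    [0.97, -0.47, 0],
    [0.97, -0.47, 0],
    [0.97, -0.47, 0]
  ],
  "rotation": [
    [0, 0, 0],
    [0, 0, 0],
    [0, 0, 0],
    [0, 0, 0],
    [0, 0, 0]
  ],
  "grip": [18, 18, 18, 18, 18]
}}

```text
time: 21.95
eef_pos: [0.4768, -0.0245, 0.2573]
tcp_rot: [0.906, 0.423, -0.001, -0.002]
contact_force: [-0.3, -0.5, -0.3]
opening: 0.26
```

Emit:
{"name": "send_rows", "arguments": {
  "translation": [
    [0.97, -0.47, 0],
    [0.97, -0.47, 0],
    [0.97, -0.47, 0],
    [0.97, -0.47, 0],
    [0.73, -0.96, 0.1]
  ],
  "rotation": [
    [0, 0, 0],
    [0, 0, 0],
    [0, 0, 0],
    [0, 0, 0],
    [0, 0, 0]
  ],
  "grip": [18, 18, 18, 18, 18]
}}

```text
time: 22.58
eef_pos: [0.5009, 0.1359, 0.2548]
tcp_rot: [0.906, 0.422, -0.001, -0.002]
contact_force: [0.1, -0.9, -0.3]
opening: 0.256
```

Emit:
{"name": "send_rows", "arguments": {
  "translation": [
    [0.73, -0.96, 0.1],
    [0.73, -0.96, 0.1],
    [0.73, -0.96, 0.1],
    [0.73, -0.96, 0.1],
    [0.73, -0.96, 0.1]
  ],
  "rotation": [
    [0, 0, 0],
    [0, 0, 0],
    [0, 0, 0],
    [0, 0, 0],
    [0, 0, 0]
  ],
  "grip": [18, 18, 18, 18, 18]
}}

```text
time: 23.2
eef_pos: [0.46, 0.3125, 0.2401]
tcp_rot: [0.906, 0.423, -0.001, -0.002]
contact_force: [0.1, 0.5, -0.8]
opening: 0.253
```

Emit:
{"name": "send_rows", "arguments": {
  "translation": [
    [0.73, -0.96, 0.1],
    [0, 0, 0],
    [0, 0, 0],
    [0, 0, 0],
    [0, 0, 0]
  ],
  "rotation": [
    [0, 0, 0],
    [-0.46, 0.25, -0.95],
    [-0.46, 0.25, -0.95],
    [-0.46, 0.25, -0.95],
    [-0.46, 0.25, -0.95]
  ],
  "grip": [18, 18, 18, 18, 18]
}}

```text
time: 23.82
eef_pos: [0.4523, 0.3467, 0.2372]
tcp_rot: [0.82, 0.566, 0.073, 0.053]
contact_force: [-0.7, -0.1, -0.1]
opening: 0.255
```

Emit:
{"name": "send_rows", "arguments": {
  "translation": [
    [0, 0, 0],
    [0, 0, 0],
    [0, 0, 0],
    [0, 0, 0],
    [0, 0, 0]
  ],
  "rotation": [
    [-0.46, 0.25, -0.95],
    [-0.46, 0.25, -0.95],
    [-0.46, 0.25, -0.95],
    [-0.46, 0.25, -0.95],
    [-0.46, 0.25, -0.95]
  ],
  "grip": [18, 18, 18, 18, 18]
}}

```text
time: 24.45
eef_pos: [0.4522, 0.3466, 0.2372]
tcp_rot: [0.672, 0.714, 0.16, 0.117]
contact_force: [-0.2, -0.4, -0.1]
opening: 0.256
```

Emit:
{"name": "send_rows", "arguments": {
  "translation": [
    [0, 0, 0],
    [0, 0, 0],
    [0, 0, 0],
    [0, 0, 0]
  ],
  "rotation": [
    [-0.46, 0.25, -0.95],
    [-0.46, 0.25, -0.95],
    [-0.46, 0.25, -0.95],
    [0, 0, 0]
  ],
  "grip": [18, 18, 18, 18]
}}

```text
time: 24.95
eef_pos: [0.4518, 0.3462, 0.2367]
tcp_rot: [0.566, 0.783, 0.208, 0.152]
contact_force: [-0.1, 1.2, -1.1]
opening: 0.256
```

```bash
python3 tojar.py
```

```text
24.95 [0.45183165 0.346192   0.23665877] [ 0.52 -0.19  2.13 -0.16  0.7   0.3 ] 0.25630283168774154 [-0.08242259  1.24950381 -1.1253307 ]
mouth [0.49719994 0.36182467 0.1330359 ]
turn units [-0.03  0.02  0.02] shift units [ 0.02 -0.34  0.79] n 1 1
```

Emit:
{"name": "send_rows", "arguments": {
  "translation": [
    [0.1, -0.34, 0.79],
    [0, 0, 0.75],
    [0, 0, 0.75],
    [0, 0, 0]
  ],
  "rotation": [
    [0, 0, 0],
    [0, 0, 0],
    [0, 0, 0],
    [0, 0, 0]
  ],
  "grip": [18, 18, 18, 18]
}}

```text
time: 25.45
eef_pos: [0.4755, 0.357, 0.1708]
tcp_rot: [0.566, 0.783, 0.207, 0.152]
contact_force: [-1.0, 0.3, -1.2]
opening: 0.259
```

```bash
python3 tojar.py; python3 - <<'E'
from h import *
o=np.zeros((600,800,3),np.uint8)
im,K,T=grab("side");a=im[100:200,140:240];o[:400,:400]=cv2.resize(a,(400,400),interpolation=2)
im,K,T=grab("wrist");np.savez("pics/w4.npz",K=K,T=T);cv2.imwrite("pics/w4.png",im);o[:400,400:]=cv2.resize(im[130:290,180:340],(400,400),interpolation=2)
im,K,T=grab("top");o[400:,:300]=cv2.resize(im[180:246,110:209],(300,200),interpolation=2)
cv2.imwrite("pics/j1.png",o)
E
```

```text
25.45 [0.47546785 0.35699987 0.17077808] [ 0.52 -0.05  2.13 -0.19  0.56  0.33] 0.2593410999520552 [-1.01350149  0.28299713 -1.19463286]
mouth [0.49719994 0.36182467 0.1330359 ]
turn units [-0.06  0.03  0.02] shift units [-0.07  0.01 -1.54] n 1 2
```

View pics/j1.png

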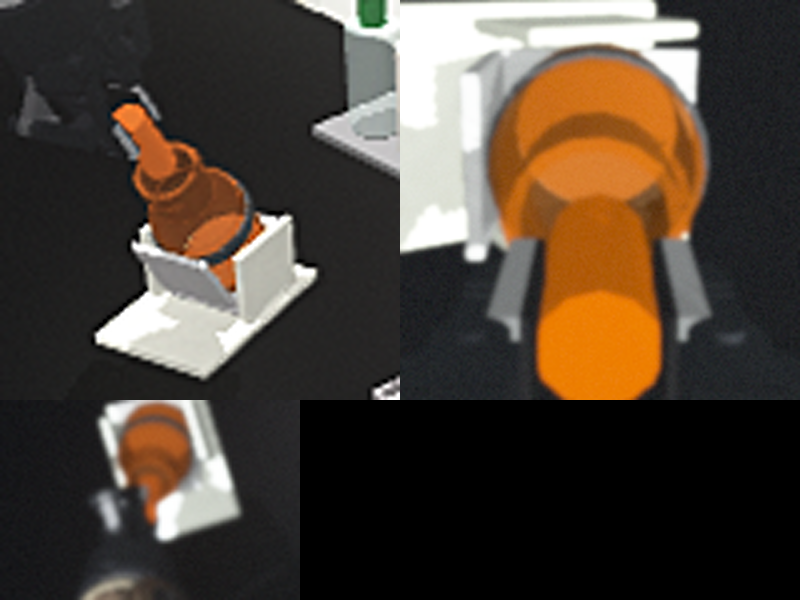

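The canister is on the jar axis with its lower end at the mouth: side crop (160,165), and centred on the jar in the wrist crop. Inserting gently.

Emit:
{"name": "send_rows", "arguments": {
  "translation": [
    [0, 0, 0.3],
    [0, 0, 0.3],
    [0, 0, 0.3],
    [0, 0, 0]
  ],
  "rotation": [
    [0, 0, 0],
    [0, 0, 0],
    [0, 0, 0],
    [0, 0, 0]
  ],
  "grip": [18, 18, 18, 18]
}}

```text
time: 26.1
eef_pos: [0.4886, 0.3615, 0.1481]
tcp_rot: [0.566, 0.783, 0.208, 0.152]
contact_force: [-0.2, 0.7, -0.1]
opening: 0.257
```

Emit:
{"name": "send_rows", "arguments": {
  "translation": [
    [0, 0, 0.25],
    [0, 0, 0.2],
    [0, 0, 0]
  ],
  "rotation": [
    [0, 0, 0],
    [0, 0, 0],
    [0, 0, 0]
  ],
  "grip": [18, 18, 18]
}}

```text
time: 26.48
eef_pos: [0.4951, 0.3637, 0.137]
tcp_rot: [0.565, 0.783, 0.208, 0.152]
contact_force: [0.6, -0.4, -0.7]
opening: 0.256
```

Emit:
{"name": "send_rows", "arguments": {
  "translation": [
    [0, 0, 0],
    [0, 0, 0],
    [0, 0, 0],
    [0, 0, 0],
    [0, 0, 0]
  ],
  "rotation": [
    [0, 0, 0],
    [0, 0, 0],
    [0, 0, 0],
    [0, 0, 0],
    [0, 0, 0]
  ],
  "grip": [40, 60, 60, 60, 60]
}}

```text
time: 27.1
eef_pos: [0.4953, 0.3639, 0.1379]
tcp_rot: [0.565, 0.783, 0.209, 0.152]
contact_force: [-0.5, 0.6, 0.6]
opening: 0.708
```

Emit:
{"name": "send_rows", "arguments": {
  "translation": [
    [0, 0, -0.5],
    [0, 0, -1],
    [0, 0, -1],
    [0, 0, -1],
    [0, 0, 0]
  ],
  "rotation": [
    [0, 0, 0],
    [0, 0, 0],
    [0, 0, 0],
    [0, 0, 0],
    [0, 0, 0]
  ],
  "grip": [60, 60, 60, 60, 60]
}}

```text
time: 27.72
eef_pos: [0.4458, 0.3484, 0.2327]
tcp_rot: [0.565, 0.783, 0.212, 0.154]
contact_force: [-0.5, 0.0, -0.7]
opening: 0.708
```

```bash
python3 - <<'E'
from plan import *
s=ctrl.get_state();print(s["time"],s["eef_pos"],s["contact_force"])
o=np.zeros((600,800,3),np.uint8)
im,K,T=grab("side");np.savez("pics/f_side.npz",K=K,T=T);cv2.imwrite("pics/f_side.png",im);o[:400,:400]=cv2.resize(im[100:200,140:240],(400,400),interpolation=2)
o[400:,:400]=cv2.resize(im[160:260,180:380],(400,200),interpolation=2)
im0=cv2.imread("pics/side0.png");d=cv2.absdiff(im,im0).max(2)
im2,K2,T2=grab("wrist");cv2.imwrite("pics/f_wrist.png",im2);o[:400,400:]=cv2.resize(im2[90:290,160:360],(400,400),interpolation=2)
im3,_,_=grab("top");cv2.imwrite("pics/f_top.png",im3);o[400:,400:700]=cv2.resize(im3[180:246,110:209],(300,200),interpolation=2)
cv2.imwrite("pics/f.png",o)
# orange-bright pixels sticking out beyond the mouth along the jar axis, in side view
Rt=jarR(18.2,0);a=-Rt[:,2];m=np.array([.4972,.3618,.1330])
def at(im,K,T,h):
    u=proj(K,T,m+a*h)[0];return im[int(round(u[1])),int(round(u[0]))].tolist()
print({h:(at(im,K,T,h/1000),at(im2,K2,T2,h/1000)) for h in(-100,-85,-70,-55,-40,-20,0,8,14,20,27)})
# bench objects: change between first and present side/top pictures
for n,im,q in(("side",im,dict(timer=(178,229),tall=(377,303),beaker=(352,255),small=(414,278),amber=(370,230),wash=(270,155),spat=(252,198))),("top",im3,dict(timer=(222,255),tall=(381,215),beaker=(344,190),small=(383,176),amber=(339,160),wash=(213,141),spat=(235,185)))):
    ref=cv2.imread(f"pics/{n}0.png")
    for k,(u,v) in q.items():
        t=ref[v-14:v+15,u-14:u+15];w=im[v-24:v+25,u-24:u+25];r=cv2.matchTemplate(w,t,cv2.TM_CCOEFF_NORMED);_,mx,_,l=cv2.minMaxLoc(r);print(n,k,"shift px",(l[0]-10,l[1]-10),round(mx,3))
E
```

```text
27.725 [0.44584563 0.34835753 0.23272691] [-0.52439354  0.0221226  -0.71725709]
{-100: ([48, 101, 193], [29, 121, 219]), -85: ([51, 107, 203], [50, 127, 219]), -70: ([31, 54, 98], [49, 127, 217]), -55: ([32, 56, 99], [47, 125, 217]), -40: ([32, 59, 100], [46, 129, 217]), -20: ([30, 50, 79], [45, 126, 218]), 0: ([28, 50, 86], [50, 127, 217]), 8: ([24, 48, 85], [49, 124, 208]), 14: ([27, 49, 83], [36, 87, 139]), 20: ([29, 58, 103], [37, 75, 113]), 27: ([30, 26, 16], [33, 70, 112])}
side timer shift px (0, 0) 0.977
side tall shift px (0, 0) 0.994
side beaker shift px (0, 0) 0.999
side small shift px (0, 0) 0.996
side amber shift px (0, 0) 0.999
side wash shift px (0, 0) 0.997
side spat shift px (0, 0) 0.999
top timer shift px (0, 0) 0.96
top tall shift px (0, 0) 1.0
top beaker shift px (0, 0) 0.999
top small shift px (0, 0) 1.0
top amber shift px (0, 0) 0.998
top wash shift px (0, 0) 1.0
top spat shift px (0, 0) 1.0
```

No picture views are left, so the final check has to be numeric. I'll back the arm off and compare with the earlier empty-jar images.

Emit:
{"name": "send_rows", "arguments": {
  "translation": [
    [0, 0, -1],
    [-0.5, 0, -0.9],
    [-1, 0, -0.5],
    [-1, 0, -0.5],
    [-1, 0, -0.5]
  ],
  "rotation": [
    [0, 0, 0],
    [0, 0, 0],
    [0, 0, 0],
    [0, 0, 0],
    [0, 0, 0]
  ],
  "grip": [60, 60, 60, 60, 60]
}}

```text
time: 28.5
eef_pos: [0.4298, 0.2311, 0.3159]
tcp_rot: [0.565, 0.784, 0.208, 0.152]
contact_force: [0.8, -0.7, -0.2]
opening: 0.704
```

Emit:
{"name": "send_rows", "arguments": {
  "translation": [
    [-1, 0, -0.5],
    [-1, 0, -0.5],
    [-1, 0, 0],
    [-1, 0, 0],
    [0, 0, 0]
  ],
  "rotation": [
    [0, 0, 0],
    [0, 0, 0],
    [0, 0, 0],
    [0, 0, 0],
    [0, 0, 0]
  ],
  "grip": [60, 60, 60, 60, 60]
}}

```text
time: 29.12
eef_pos: [0.4538, 0.1118, 0.3419]
tcp_rot: [0.567, 0.782, 0.208, 0.152]
contact_force: [0.5, -0.0, 0.3]
opening: 0.701
```

```bash
python3 - <<'E'
from plan import *
s=ctrl.get_state();print(s["time"],s["eef_pos"],s["contact_force"])
Rt=jarR(18.2,0);a=-Rt[:,2];b=np.array([.4953,.3612,.1365])-.12*a;p1=cv2.imread("pics/p1t.png");p1s=cv2.resize(cv2.imread("pics/p1.png"),(200,150),interpolation=cv2.INTER_AREA)
for n in("side","top"):
    im,K,T=grab(n);cv2.imwrite(f"pics/z_{n}.png",im);c=im.astype(int)
    m=((c[...,2]-c[...,0]>100)&(c[...,2]>165)).astype(np.uint8);_,l,st,ce=cv2.connectedComponentsWithStats(m)
    print(n,"orange blobs",[(ce[i].round(0).tolist(),int(st[i,4])) for i in range(1,len(st)) if st[i,4]>12])
    for h in(0,.028,.066,.116,.130,.145):print("  h",h,proj(K,T,b+a*h)[0].round(1),end="")
    print()
    if n=="top":
        d=cv2.absdiff(im,p1)[185:225,140:180].max(2);print("diff vs empty jar: n>25",(d>25).sum(),"centroid",(np.argwhere(d>25).mean(0)[::-1]+[140,185]))
        print(c[188:216,146:176:2,2])
        lid=cv2.inRange(cv2.cvtColor(im,cv2.COLOR_BGR2HSV),(100,110,60),(130,255,255))[150:205,222:296];q=cv2.findNonZero(lid);(cc,r)=cv2.minEnclosingCircle(q);print("lid",onz(K,T,np.array(cc)+[222,150],.029).round(3),r)
    else: print(c[125:175:2,170:215:2,2])
E
```

```text
29.125 [0.45383874 0.11181388 0.34194228] [ 0.5239069  -0.00914241  0.34701521]
side orange blobs [([249.0, 100.0], 29), ([260.0, 118.0], 38), ([270.0, 128.0], 41), ([184.0, 137.0], 15), ([195.0, 157.0], 56), ([372.0, 224.0], 98), ([303.0, 271.0], 132), ([313.0, 315.0], 163), ([493.0, 370.0], 15)]
  h 0 [196.1 162.4]  h 0.028 [192.6 157.8]  h 0.066 [187.7 151.1]  h 0.116 [180.8 141.7]  h 0.13 [178.7 139. ]  h 0.145 [176.5 135.9]
[[ 33  33  31  31  32  33  32  33  33  32  32  33  34  32  34  34  35  34
   33  36  37  35  35]
 [ 32  31  31  32  32  32  30  33  33  32  36  34  33  32  34  33  33  35
   36  36  37  36  37]
 [ 30  31  32  31  30  31  32  28  33  31  31  33  33  34  33  34  34  37
   36  34  38  37  38]
 [ 31  29  31  29  31  32  31  31  33  33  33  32  33  34  33  33  35  34
   36  35  36  37  37]
 [ 32  31  31  33  29  32  31  28  32  33  31  33  33  32  35  35  35  34
   35  36  36  36  38]
 [ 29  33  31  31  23   8 106 107  18  27  33  32  36  34  35  34  36  36
   34  34  37  37  36]
 [ 33  31  31  13 216 100 120 122 192 181  24  33  33  34  35  34  34  33
   35  33  
[... 3258 characters left out ...]
54 253 222 128 112 133 165]
 [ 39 148 232 150 101 111 144 242 252 249 197 128 122 154 186]
 [ 34 120 223 152 101 107 128 203 237 225 162 133 141 186 223]
 [ 36  86 175 144 110 114 119 151 181 166 146 146 171 225 243]
 [ 34  53 107 129 117 117 119 126 136 132 154 182 217 246 251]
 [ 33  39  60 118 130 122 119 123 126 135 182 231 245 253 254]
 [ 37  37  47 102 142 134 126 128 138 164 231 251 253 254 254]
 [ 35  35  42  78 156 166 148 150 164 216 250 254 254 254 254]
 [ 38  36  39  60 165 207 192 196 217 246 254 254 254 254 254]
 [ 35  37  39  48 156 237 237 240 248 253 254 254 254 254 254]
 [ 36  38  38  41 140 249 252 252 253 254 254 254 254 254 254]]
lid [0.595 0.052 0.029] 9.027377128601074
```

The top view shows the canister's bright end disc at (162,204), about 8 px wide. That is where its top should appear if it stands on the jar floor against the low wall. The side view shows nothing orange in the neck or above the rim. The lid is at (0.595, 0.052) in the tray and the bench objects haven't moved. Handing in.

```bash
python3 -c "
from h import *
ticket.sign_off();print(ctrl.get_state()['time'])"
```

```text
the job is handed in; nothing more can be done
the job is handed in; nothing more can be done
```

I broke the lid loose with a 75° anticlockwise twist at a 100 N grip, lifted it off along the jar's axis and laid it top up in the tray. I then picked the 24 x 56 mm canister, the middle and largest of the three, and released it about 29 mm into the jar's mouth. I handed the job in at about 29 s of robot time; no verdict is reported.

**Last checks:**
- **Lid:** it is in the tray at about (0.595, 0.052), well inside the limits. It looked flat in the picture taken just after release.
- **Other objects:** all seven showed zero pixel shift in both the side and top images taken just before the arm backed off.
- **Robot:** contact forces were about zero, with the arm clear of everything.
- **Canister:** it appears to be down inside the jar. The top view shows its end disc through the mouth, and the side view shows no orange in the neck or above the rim. This rests on pixel values only, because the 12 picture views were used up, and its depth was not measured directly.

**What differed from plan:**
- The sideways force reached about 20 N during the twist because the tool was a few millimetres off the jar's axis.
- I felt no contact when setting the lid down, so it was let go within a few millimetres of the tray floor at most.

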